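# Load the module test tray and reset the locked level trimmer with the power isolated

## Task

Turn the red rotary isolator off; then, with the power off, slacken the trimmer's lock nut, turn the yellow adjuster until its pointer sits on the red mark and retighten the nut fully, and also (before or after the trimming) stand every radio module the right way up in the clear test tray, flat on the floor of a bay of its own. When all that is done turn the isolator fully on again. Never turn the adjuster while the nut is tight or handle modules in the tray while the power is on, and leave the multimeter, the spray can and the screwdriver where they are.

Things in the scene. Friction and masses are not known exactly. Their poses are not given: they have to be found in the camera images.
- isolator_handle (a joint): angle of the red isolator handle on top of the grey isolator box (box 120 x 120 x 65 mm high with a yellow disc on top). 0 = on (handle along the box's x, white dash at the red tick), 1.57 = off (handle across the box, white dash at the white tick); from on to off it turns anticlockwise seen from above. It starts on. It has a stop at each end and a spring that snaps it from the middle (0.79) to the nearer end with up to about 0.1 N m, so it stays only fully off or fully on
- iso_grip (a point): centre of the red isolator handle's grip, on its vertical turning axis, 95 mm above the bench; the grip is an upright bar 86 mm long (its x axis, which turns with the handle; a white dash on top marks the +x end), 18 mm thick (y) and 36 mm tall, its top 16 mm above this point and the box's yellow disc 27 mm below it
- lock_nut (a joint): angle of the steel lock nut on top of the blue trimmer box (150 x 140 x 70 mm high). 0 = tight, against a stop; it loosens anticlockwise seen from above up to a stop at 1.2 rad. Friction 0.15 N m holds it anywhere; slack enough from 0.8 rad
- nut_post (a point): grip point on the black upright round post, 18 mm in diameter, at the end of the lock nut's arm, 72 mm from the nut's vertical axis (which is that of adj_grip) and 112 mm above the bench; the post's top is 12 mm above this point, it is free for 30 mm below it; x axis points radially outwards from the nut's axis and turns with it
- adjuster (a joint): angle of the yellow adjuster above the lock nut on the same vertical axis; 0 = pointer towards the front (-x) of the trimmer box, growing anticlockwise seen from above, stops at -1.3 and 1.3 rad; friction of 0.03 N m holds it where it is left; gripped across the bar it can lag some 0.1 rad behind the gripper, so check the pointer and correct
- adj_grip (a point): grip point of the yellow adjuster, on its axis, 120 mm above the bench; the grip is an upright bar 44 mm long (its x axis, towards the pointer; turns with it), 14 mm thick (y) and 34 mm tall, its top 15 mm above this point, its underside 19 mm below, over the lock nut
- pointer (a point): tip of the adjuster's thin black pointer, 52 mm from the adjuster's axis, 78 mm above the bench, low over the white dial
- mark (a point): the red mark on the white dial (a radial stripe 8 mm wide with a small upright red tab at the dial's edge), at the same radius and height as the pointer's tip; it differs from start to start and stays put; it always lies anticlockwise of the pointer at the start, 0.4 to 1.8 rad
- tray: clear acrylic test tray fixed to the bench, 183 x 183 mm, four square bays (2 x 2) 84 mm wide inside with green boards on their floors; origin at the centre of its underside; bay centres at x = +-44.5 mm, y = +-44.5 mm in its frame; floor 5 mm thick, walls and dividers 5 mm thick, their tops 17 mm above the bench; yellow clips 20 mm high stand 14 mm out from its -x and +x sides
- M1_c (a point): centre of radio module 1 (2 to 4 modules are there; an absent one reads None): an aluminium box 70 mm (x) by 45 mm (y) by 40 mm high (z up), 100 to 210 g, rigid, grip across the 45 mm; it starts upright on the bench, centre 20 mm up, and may lie along either x direction in its bay
- M2_c (a point): centre of radio module 2 (2 to 4 modules are there; an absent one reads None): an aluminium box 70 mm (x) by 45 mm (y) by 40 mm high (z up), 100 to 210 g, rigid, grip across the 45 mm; it starts upright on the bench, centre 20 mm up, and may lie along either x direction in its bay
- M3_c (a point): centre of radio module 3 (2 to 4 modules are there; an absent one reads None): an aluminium box 70 mm (x) by 45 mm (y) by 40 mm high (z up), 100 to 210 g, rigid, grip across the 45 mm; it starts upright on the bench, centre 20 mm up, and may lie along either x direction in its bay
- M4_c (a point): centre of radio module 4 (2 to 4 modules are there; an absent one reads None): an aluminium box 70 mm (x) by 45 mm (y) by 40 mm high (z up), 100 to 210 g, rigid, grip across the 45 mm; it starts upright on the bench, centre 20 mm up, and may lie along either x direction in its bay
- meter: bystander: yellow and black handheld multimeter lying on the bench, 91 x 171 x 36 mm; origin at the centre of its underside
- can: bystander: white spray can, 52 mm in diameter, 110 mm high; origin at the centre of its underside
- driver: bystander: screwdriver 180 mm long lying along its x axis on the bench; origin at its underside

How it is judged:
On the way, in this order (a step that is already met when the one before it is completed fails the run):
1. the isolator is turned off (value of joint isolator_handle above 1.4 rad), for 0.2 s.
2. the lock nut is slackened (value of joint lock_nut above 0.8 rad and value of joint isolator_handle above 1.4 rad), for 0.2 s.
3. the adjuster's pointer is set on the red mark, nut slack (horizontal distance between pointer and mark below 0.007 m and value of joint lock_nut above 0.3 rad), for 0.2 s.
4. the lock nut is tight again with the pointer on the mark (horizontal distance between pointer and mark below 0.007 m and value of joint lock_nut below 0.1 rad), for 0.2 s.
5. all modules stand in the tray and the isolator is turned on (all of step 4 and value of joint isolator_handle below 0.15 rad and x of M1_c in the frame of tray between -0.09 and 0.09 m and y of M1_c in the frame of tray between -0.09 and 0.09 m and z of each of M1_c, M2_c, M3_c, M4_c in the frame of tray below 0.03 m and angle between each of M1_c, M2_c, M3_c, M4_c's own z axis and vertical below 0.12 rad and x of M2_c in the frame of tray between -0.09 and 0.09 m and y of M2_c in the frame of tray between -0.09 and 0.09 m and x of M3_c in the frame of tray between -0.09 and 0.09 m and y of M3_c in the frame of tray between -0.09 and 0.09 m and x of M4_c in the frame of tray between -0.09 and 0.09 m and y of M4_c in the frame of tray between -0.09 and 0.09 m), for 0.2 s.
At the end, for the whole second after the job is handed in: isolator on (below 0.15 rad), lock nut tight (below 0.1 rad), pointer tip within 7 mm of the red mark, every module present flat on a bay's floor in the tray (centre within 90 mm of the tray's centre in its x and y, less than 30 mm above its underside, upright within 0.12 rad) and at rest (all of step 5 and linear speed of each of M1, M2, M3, M4 below 0.02 m/s); the robot touches nothing.
It fails at once if the lock nut is slackened while the power is on (value of joint isolator_handle below 0.78 rad and value of joint lock_nut above 0.3 rad).
It fails at once if the adjuster is gripped and turned while the lock nut is tight (value of joint lock_nut below 0.3 rad and distance between the grasp point and adj_grip below 0.04 m and (velocity of joint adjuster above 0.3 rad/s or velocity of joint adjuster below -0.3 rad/s)).
It fails at once if a module is handled in the tray while the power is on (value of joint isolator_handle below 0.78 rad and ((x of M1_c in the frame of tray between -0.09 and 0.09 m and y of M1_c in the frame of tray between -0.09 and 0.09 m and z of M1_c in the frame of tray below 0.06 m and contact force between the fingers and M1 above 1 N) or (x of M2_c in the frame of tray between -0.09 and 0.09 m and y of M2_c in the frame of tray between -0.09 and 0.09 m and z of M2_c in the frame of tray below 0.06 m and contact force between the fingers and M2 above 1 N) or (x of M3_c in the frame of tray between -0.09 and 0.09 m and y of M3_c in the frame of tray between -0.09 and 0.09 m and z of M3_c in the frame of tray below 0.06 m and contact force between the fingers and M3 above 1 N) or (x of M4_c in the frame of tray between -0.09 and 0.09 m and y of M4_c in the frame of tray between -0.09 and 0.09 m and z of M4_c in the frame of tray below 0.06 m and contact force between the fingers and M4 above 1 N))).
It fails at once if the multimeter, spray can or screwdriver is pushed aside by more than 40 mm (distance of any of meter, can, driver from where it was at the start of the episode above 0.04 m).
Of M1, M2, M3, M4 only 2 to 4 are there at a start; the rules pass over those that are not, and their reading is None.
At some moment in a run one of M1, M2, M3, M4 may be knocked a few centimetres aside while the robot is not near it.
Once in a run the grip may slacken for a moment while it holds something.
It also fails if it takes over 210 s, if anything falls off the work surface, if the arm or the gripper's body presses on something with over 40 N, if the wrist force passes 120 N, or if a joint passes its speed limit or range.

## Robot

A 6-joint arm with a two-finger parallel gripper is mounted at the origin on the work surface. World frame = base frame: x ahead of the robot, y to its left, z up, the work surface at z = 0. Lengths are in m, angles in rad, forces in N, time in s.
With the tool pointing down it reaches from about 0.4 to 0.925 m from the base axis. Payload 3.4 kg.
Tool frame: the origin (TCP) lies at the very end of the fingers, on their centre line; the grasp point (between the pads) lies 19 mm behind it; z points along the fingers, y is the direction in which the jaws open and shut (so a half turn about z gives the same grasp; the last joint's range is limited). The gripper opens to 85 mm and grips with 20 to 120 N. Pads are 22 mm wide; open, the fingers measure 114 mm over their backs; the gripper's body (76 mm by 85 mm) begins 54 mm behind the grasp point. The pads swing forward as they close: fully open they stand 13 mm farther back than shut.
Start: joints at [1.054, 0.307, 1.506, -0, 1.328, -0.073], TCP at [0.247, 0.519, 0.231] pointing down, gripper open.
Joint ranges: [-3.12, 3.12], [-1.05, 2.28], [0.14, 2.33], [-1.42, 4.57], [0.1, 2.73], [-2.68, 2.68]. Speed limits (rad/s): [2.57, 2.57, 3.14, 3.14, 3.14, 3.14].

## Interface

Orientations are given as a unit quaternion [x, y, z, w].
In Python, from plant import manip gives the robot as it stands. The module is installed in compiled form; this text tells all that it offers. Calls block until the motion is done:
- manip.move_to(position, orientation): joint-space move of the TCP to a pose.
- manip.move_l(position, speed=0.15, attitude=None, threshold=None): straight line of the TCP; attitude=None keeps the orientation; speed is the mean speed in m/s. With threshold (N) it stops when the force on the tool has changed by that much, and returns True; else False.
- manip.move_j(angles): joint-space move.
- manip.gripper_to(opening, grasp_force=None): finger opening in m; grasp_force is the grip in N (None keeps the last); returns when the fingers have stopped.
- manip.pause(seconds).
- manip.inverse_kinematics(position, orientation): joint angles nearest the present ones, or None.
- manip.capture(name): name is "side" or "top"; returns a dict with "pixels" (420x560x3 uint8, red, green, blue), "range_z" (420x560 float32, m along the optical axis (not along the pixel's ray), 0 where there is no reading), "K" (3x3 intrinsics, pixels), "view" (4x4, takes a point from world to camera coordinates). Camera axes: x right, y up, looking along -z (the intrinsics and any distortion apply to the point x, -y, -z); pixel columns grow to the right and rows downward; lengths in m; the calibration is good to about 2 mm. A picture is of the moment at which its call begins.
A pose or a line that the arm cannot do raises manip.IKError and nothing moves.
- manip.finish_job(): hands the job in, once; it reports no verdict.
Readings, each from a call of its own:
- manip.get_t(): time.
- manip.get_joints(): joint angles.
- manip.get_joint_vel(): joint speeds.
- manip.get_joint_torque(): joint torques, N m.
- manip.get_tool_pos(): TCP position.
- manip.get_orientation(): TCP orientation.
- manip.get_force(): force on the tool from outside, world axes, zero at the start.
- manip.get_ft_torque(): the same for the moment, N m.
- manip.get_grip_width(): finger opening in m.
Only numpy, scipy, OpenCV 4.12 (cv2) and the standard library are available. Lean on these libraries where they do the work, as an engineer would, in place of code of your own. Each camera call takes 0.05 s, during which the arm holds its last target.

## Working session

There is one attempt and no reset: what is moved stays moved. The work goes in short steps, each a Python script; the robot and the scene stay as the last script left them, time stands still between calls to the robot, and variables do not carry over. Pictures are saved under pics/ and viewed, and the job is handed in when it is done.

```bash
mkdir -p pics; ls; cat > h.py <<'E'
import numpy as np, cv2
from plant import manip
def snap(n,tag):
    c=manip.capture(n); cv2.imwrite(f'pics/{tag}_{n}.png',c['pixels'][:,:,::-1]); 
    np.savez(f'pics/{tag}_{n}.npz',**{k:c[k] for k in ('pixels','range_z','K','view')}); return c
def ray(c,u,v):
    K=c['K'];V=c['view'];R=V[:3,:3];t=V[:3,3]
    d=np.array([(u-K[0,2])/K[0,0],-(v-K[1,2])/K[1,1],-1.]); return -R.T@t, R.T@d
def onz(c,u,v,z):
    o,d=ray(c,u,v); return o+d*(z-o[2])/d[2]
def proj(c,p):
    q=c['view'][:3,:3]@np.asarray(p)+c['view'][:3,3]; K=c['K']
    return K[0,0]*q[0]/-q[2]+K[0,2], K[1,1]*(-q[1])/-q[2]+K[1,2]
def cloud(c):
    K=c['K'];V=c['view'];h,w=c['range_z'].shape
    u,v=np.meshgrid(np.arange(w),np.arange(h)); z=c['range_z']
    P=np.stack([(u-K[0,2])/K[0,0]*z,-(v-K[1,2])/K[1,1]*z,-z],-1)
    return (P-V[:3,3])@V[:3,:3]
def load(tag,n): return dict(np.load(f'pics/{tag}_{n}.npz'))
def q(yaw): # tool down, tool y axis = jaw direction
    from scipy.spatial.transform import Rotation as R
    return (R.from_euler('z',yaw)*R.from_euler('x',np.pi)).as_quat()
E
python3 - <<'E'
from h import *
for n in('top','side'):
    c=snap(n,'a'); print(n,c['K'],c['view'], (c['range_z']>0).mean())
print(manip.get_orientation(),manip.get_t(),manip.get_grip_width(),{k for k in c})
E
```

```text
pics
top [[461.0098822    0.         280.48567039]
 [  0.         461.0098822  205.44531152]
 [  0.           0.           1.        ]] [[ 0.02753336 -0.99956937  0.01014794 -0.02846545]
 [ 0.98933874  0.02870106  0.1427764  -0.62148333]
 [-0.14300617  0.00610864  0.98970295 -1.3191547 ]
 [ 0.          0.          0.          1.        ]] 0.9957015306122449
side [[432.00896676   0.         280.74799399]
 [  0.         432.00896676 206.92252398]
 [  0.           0.           1.        ]] [[ 0.68113684 -0.73190505 -0.01917288 -0.41952998]
 [ 0.5575786   0.50157495  0.66145951 -0.39219366]
 [-0.47450891 -0.46123483  0.74973577 -0.83450391]
 [ 0.          0.          0.          1.        ]] 0.9960544217687075
[ 2.20100383e-01  9.75476810e-01 -8.61704547e-04 -2.69087002e-04] 0.1 0.08540803739756171 {'pixels', 'K', 'view', 'range_z'}
```

View pics/a_top.png

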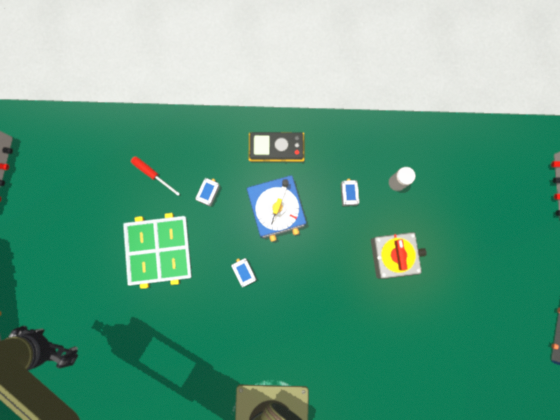

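View pics/a_side.png

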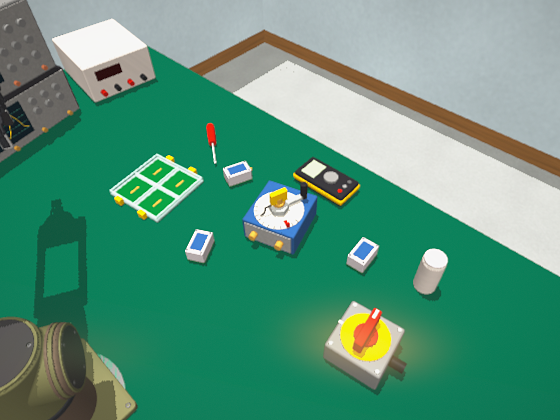

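The top view shows the tray at (157,250), modules at (207,191), (243,272) and (350,192), the trimmer at (277,208) and the isolator at (400,255). The can, meter and driver stand around the outside. I'll measure next.

```bash
python3 - <<'E'
from h import *
for n in('top','side'):
    c=load('a',n); P=cloud(c); print(n)
    # bench check
    b=P[(c['range_z']>0)&(abs(P[...,2])<.01)]; print('bench z',b[:,2].mean(),b[:,2].std())
    hsv=cv2.cvtColor(c['pixels'],cv2.COLOR_RGB2HSV)
    def comps(m,name,lo,amin=8):
        k,l,s,ce=cv2.connectedComponentsWithStats(m.astype(np.uint8))
        for i in range(1,k):
            if s[i,4]>=amin:
                p=np.median(P[l==i],0); 
                if np.hypot(p[0],p[1])<1.15: print(name,s[i,4],ce[i].round(1),P[l==i].mean(0).round(3),'z',np.percentile(P[l==i][:,2],[5,50,95]).round(3))
    H,S,V=hsv[...,0],hsv[...,1],hsv[...,2]
    comps((H>100)&(H<125)&(S>120)&(V>80),'blue',0)
    comps(((H<6)|(H>174))&(S>150)&(V>90),'red',0,3)
    comps((H>20)&(H<33)&(S>150)&(V>110),'yel',0)
    comps((H>50)&(H<75)&(S>100)&(V>110),'grn',0)
    for nm,(u0,v0,u1,v1) in {'trim':(235,160,320,250) if n=='top' else (230,165,330,260),'iso':(365,220,435,290) if n=='top' else (315,285,415,395)}.items():
        cv2.imwrite(f'pics/a_{n}_{nm}.png',cv2.resize(c['pixels'][v0:v1,u0:u1,::-1],None,fx=6,fy=6,interpolation=cv2.INTER_CUBIC))
E
```

```text
top
bench z -0.00033811370913394603 0.003077062554897021
blue 742 [272.6 200.5] [0.632 0.013 0.076] z [0.065 0.069 0.074]
blue 119 [206.6 190.8] [0.66 0.21 0.04] z [0.035 0.04  0.044]
blue 122 [350.1 192. ] [ 0.669 -0.218  0.04 ] z [0.036 0.04  0.045]
blue 128 [243.3 272.2] [0.424 0.091 0.051] z [0.036 0.04  0.044]
blue 8 [556.1 362.1] [ 0.193 -0.813  0.031] z [0.017 0.032 0.042]
red 14 [296.5 151.7] [ 0.789 -0.055  0.038] z [0.033 0.038 0.042]
red 214 [143.5 167.2] [0.729 0.406 0.029] z [0.016 0.023 0.028]
red 44 [555.8 163.6] [ 0.776 -0.843  0.035] z [0.03  0.036 0.041]
red 45 [  3.6 166.2] [0.718 0.822 0.035] z [0.026 0.036 0.04 ]
red 24 [557.1 196.1] [ 0.676 -0.841  0.036] z [0.028 0.037 0.041]
red 142 [401.4 256.3] [ 0.479 -0.348  0.119] z [0.103 0.11  0.115]
red 53 [394.5 255.2] [ 0.484 -0.339  0.078] z [0.074 0.078 0.085]
yel 109 [279.  159.7] [ 0.759 -0.002  0.049] z [0.017 0.024 0.032]
yel 65 [276.9 206.2] [ 0.607 -0.001  0.133] z [0.121 0.135 0.139]
yel 28 [168.6 214.7] [0.588 0.324 0.018] z [0.004 0.019 0.024]
yel 28 [138.4 218.4] [0.574 0.413 0.018] z [0.014 0.018 0.022]

[... 2311 characters left out ...]
9  0.293 0.013] z [0.    0.016 0.022]
yel 23 [252.7 233.9] [0.526 0.009 0.043] z [0.04  0.044 0.046]
yel 24 [278.6 243.3] [ 0.548 -0.058  0.043] z [0.039 0.044 0.045]
yel 1199 [365.1 338.3] [ 0.478 -0.355  0.072] z [0.066 0.068 0.071]
grn 382 [156.6 170.6] [0.519 0.406 0.008] z [0.003 0.006 0.009]
grn 416 [178.8 182.5] [0.532 0.318 0.008] z [0.003 0.006 0.009]
grn 430 [133.8 188.9] [0.431 0.391 0.01 ] z [0.003 0.006 0.009]
grn 475 [156.1 201.9] [0.444 0.304 0.01 ] z [0.003 0.006 0.009]
grn 1163 [315.6 334.4] [ 0.446 -0.26   0.003] z [-0.002  0.     0.003]
grn 1000 [415.7 343.5] [ 0.572 -0.427  0.003] z [-0.003 -0.     0.003]
grn 9 [389.9 375.4] [ 0.48  -0.425  0.   ] z [-0.001  0.     0.002]
```

```bash
python3 - <<'E'
import cv2,numpy as np
a=[cv2.imread(f'pics/a_{n}_{t}.png') for n in('top','side') for t in('trim','iso')]
out=np.zeros((600,800,3),np.uint8)
for i,x in enumerate(a):
    s=min(400/x.shape[1],300/x.shape[0]);x=cv2.resize(x,None,fx=s,fy=s);r,cc=divmod(i,2);out[r*300:r*300+x.shape[0],cc*400:cc*400+x.shape[1]]=x
cv2.imwrite('pics/a_mos.png',out)
E
```

```text
(no output)
```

View pics/a_mos.png

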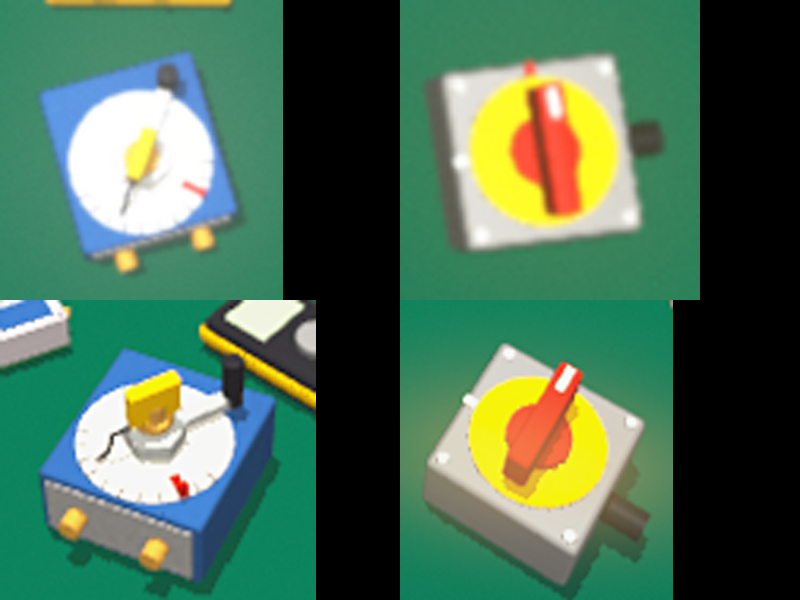

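```bash
cat > meas.py <<'E'
from h import *
def rect(Q):
    (c,s,a)=cv2.minAreaRect((Q*1000).astype(np.float32)); return np.array(c)/1000,np.array(s),a
def long(Q):
    m=Q.mean(0); w,v=np.linalg.eigh(np.cov((Q-m).T)); d=v[:,1]; return np.arctan2(d[1],d[0])
def modules(tag,lo=.032,hi=.055):
    for n in('top','side'):
        c=load(tag,n);P=cloud(c);hsv=cv2.cvtColor(c['pixels'],cv2.COLOR_RGB2HSV);H,S,V=[hsv[...,i] for i in range(3)]
        m=(H>100)&(H<125)&(S>120)&(V>80)
        k,l,s,ce=cv2.connectedComponentsWithStats(m.astype(np.uint8))
        for i in range(1,k):
            if not 40<s[i,4]<400: continue
            z=np.median(P[l==i][:,2]); 
            if not lo<z<hi: continue
            # ray blob contour onto plane of its top
            zt=round(z,3); ztop=.045 if z>.0425 else .04
            cn=[np.array(onz(c,u,v,ztop))[:2] for v,u in np.argwhere(l==i)]
            # all top-face pixels (incl. white rim): 
            mm=(np.hypot(P[...,0]-cn[len(cn)//2][0],P[...,1]-cn[len(cn)//2][1])<.045)&(P[...,2]>ztop-.008)&((V>150)|(l==i))&((S<80)|(l==i))
            k2,l2,s2,_=cv2.connectedComponentsWithStats(mm.astype(np.uint8)); j=1+np.argmax(s2[1:,4])
            full=np.array([np.array(onz(c,u,v,ztop))[:2] for v,u in np.argwhere(l2==j)])
            cn=np.array(cn); r=rect(cn); f=rect(full)
            print(n,'z',zt,'blue c',r[0].round(4),r[1].round(0),'yaw',round(long(cn),3),'| full',f[0].round(4),f[1].round(0),round(long(full),3))
E
python3 - <<'E'
from meas import *
modules('a')
for n in('top','side'):
    c=load('a',n);P=cloud(c);hsv=cv2.cvtColor(c['pixels'],cv2.COLOR_RGB2HSV);H,S,V=[hsv[...,i].astype(int) for i in range(3)]
    def near(x,y,r): return np.hypot(P[...,0]-x,P[...,1]-y)<r
    def pts(m,z): return np.array([onz(c,u,v,z)[:2] for v,u in np.argwhere(m)])
    print(n)
    # isolator disc z .068
    m=near(.48,-.35,.075)&(H>20)&(H<33)&(S>150)&(V>110)&(abs(P[...,2]-.068)<.01); Q=pts(m,.068); (cc,rr)=cv2.minEnclosingCircle((Q*1000).astype(np.float32)); print('disc',cc,rr)
    m=near(.48,-.35,.075)&(P[...,2]>.105)&((H<8)|(H>172)|((S<60)&(V>200))); Q=pts(m,.111); f=rect(Q); print('handle',f[0].round(4),f[1].round(0),long(Q).round(3))
    m=near(.48,-.35,.11)&(S<60)&(V>90)&(abs(P[...,2]-.065)<.006); Q=pts(m,.065); f=rect(Q); print('box',f)
    m=near(.61,0,.12)&(H>100)&(H<125)&(S>120)&(abs(P[...,2]-.07)<.006); Q=pts(m,.07); f=rect(Q); print('trim box',f)
    m=near(.61,0,.09)&(S<60)&(V>150)&(abs(P[...,2]-.073)<.008); Q=pts(m,.072); (cc,rr)=cv2.minEnclosingCircle((Q*1000).astype(np.float32)); print('dial',cc,rr)
    m=near(.61,0,.05)&(H>18)&(H<34)&(S>120)&(P[...,2]>(.125)); Q=pts(m,.135); f=rect(Q); print('adj',f, long(Q).round(3))
    m=near(.66,-.02,.08)&(V<75)&(P[...,2]>.108); Q=pts(m,.124);
    if len(Q): print('post',rect(Q))
    m=near(.6,0,.1)&((H<8)|(H>172))&(S>120)&(P[...,2]<.09)&(P[...,2]>.06); Q=pts(m,.076);print('mark',np.round(Q,4)[:40:2])
    m=near(.6,0,.07)&(V<110)&(P[...,2]<.1)&(P[...,2]>.06)&(S<130); Q=pts(m,.078);print('ptr',np.round(Q,4)[:30])
E
```

```text
top z 0.04 blue c [0.66 0.21] [24. 44.] yaw 2.77 | full [0.6594 0.2091] [46. 70.] 2.776
top z 0.04 blue c [ 0.6693 -0.2174] [42. 24.] yaw -3.014 | full [ 0.6684 -0.217 ] [71. 46.] -3.009
top z 0.04 blue c [0.424  0.0917] [43. 24.] yaw -2.638 | full [0.424 0.092] [69. 45.] -2.676
side z 0.041 blue c [0.6602 0.2092] [26. 46.] yaw 2.774 | full [0.6557 0.2084] [51. 66.] 2.974
side z 0.041 blue c [0.4237 0.0921] [47. 27.] yaw -2.669 | full [0.4219 0.0903] [75. 46.] -2.593
side z 0.041 blue c [ 0.6686 -0.2178] [47. 28.] yaw -3.065 | full [ 0.6659 -0.2184] [75. 46.] -3.026
top
disc (485.99603271484375, -351.9593505859375) 48.61554718017578
handle [ 0.4849 -0.3507] [76. 19.] -2.994
box (array([ 0.48511823, -0.35059863]), array([119.22549438, 119.59637451]), 8.709327697753906)
trim box (array([0.61934161, 0.00289799]), array([147.48323059, 138.22987366]), 17.61508560180664)
dial (603.408935546875, -8.029926300048828) 72.85001373291016
adj (array([6.08038452e-01, 1.49691582e-04]), array([13.91544533, 41.40269089]), 71.24063110351562) 2.812
mark [[ 0.5906 -0.0418]
 [ 0.5851 -0.0534]]
ptr []
sid
[... 276 characters left out ...]
.00740051]), 17.574283599853516)
dial (616.5518798828125, -19.411197662353516) 82.92559814453125
adj (array([ 0.60552563, -0.00360753]), array([20.77199364, 44.71770096]), 68.51933288574219) 2.898
post (array([ 0.67081305, -0.02595308]), array([27.05590057, 14.59889984]), 41.25448989868164)
mark [[ 0.5876 -0.039 ]
 [ 0.5908 -0.0426]
 [ 0.5886 -0.0447]
 [ 0.5918 -0.0482]
 [ 0.5863 -0.0468]
 [ 0.5895 -0.0503]
 [ 0.584  -0.0488]
 [ 0.5872 -0.0524]
 [ 0.5817 -0.0509]
 [ 0.5849 -0.0545]
 [ 0.5811 -0.0548]
 [ 0.5843 -0.0583]]
ptr [[0.601  0.0205]
 [0.597  0.02  ]
 [0.5986 0.0182]
 [0.5896 0.0232]
 [0.5856 0.0228]
 [0.5833 0.0205]
 [0.5809 0.0182]
 [0.5747 0.0155]
 [0.5707 0.015 ]
 [0.5668 0.0146]]
```

```bash
python3 - <<'E'
from h import *
p=[.4842,-.3509,.25]
for y in (.15,.15+np.pi,.15+1.57,.15+1.57+np.pi,.15-np.pi/2):
    s=manip.inverse_kinematics(p,q(y)); print(round(y,2),None if s is None else np.round(s,2))
for k,y in((0,0),(-.32,-.32),(.68,.68),(-.32+np.pi,0)):
    s=manip.inverse_kinematics([.607+.07*np.cos(k),.07*np.sin(k),.25],q(k)); print('post',round(k,2),None if s is None else np.round(s,2))
s0=np.array(manip.inverse_kinematics(p,q(.15+np.pi)) )
E
```

```text
0.15 [-0.7   0.33  1.43 -0.    1.39  0.72]
3.29 [-0.7   0.33  1.43  0.    1.39 -2.42]
1.72 [-0.7   0.33  1.43  0.    1.39 -0.85]
4.86 [-0.7   0.33  1.43 -0.    1.39  2.29]
-1.42 [-0.7   0.33  1.43 -0.    1.39  2.29]
post 0 [-0.06  0.44  1.25 -0.    1.46  1.51]
post -0.32 [-0.1   0.43  1.26 -0.    1.45  1.8 ]
post 0.68 [ 0.    0.42  1.28 -0.    1.44  0.89]
post 2.82 [-0.04  0.25  1.55  0.    1.35 -1.29]
```

```bash
python3 - <<'E'
from h import *
x,y,a=.4842,-.3509,.15
manip.move_to([x,y,.25],q(a)); print(manip.get_t())
manip.gripper_to(.05,40)
manip.move_l([x,y,.12],.15); 
print(manip.move_l([x,y,.083],.06,None,8), manip.get_tool_pos(),manip.get_force())
manip.gripper_to(.01,50); print('w',manip.get_grip_width(),manip.get_force(),manip.get_t())
for d in np.linspace(0,1.6,9)[1:]:
    manip.move_to([x,y,.083],q(a+d)); print(round(d,2),np.round(manip.get_force(),1),np.round(manip.get_ft_torque(),2),manip.get_t())
manip.gripper_to(.05); manip.move_l([x,y,.25],.15); 
print(manip.get_t(),manip.get_force())
manip.move_to([.35,-.15,.35],q(a)); 
for n in('top','side'): snap(n,'b')
E
python3 - <<'E'
from h import *
o=np.zeros((480,800,3),np.uint8)
for i,(n,b) in enumerate({'top':(360,210,440,290),'side':(315,285,415,395)}.items()):
    x=cv2.imread(f'pics/b_{n}.png')[b[1]:b[3],b[0]:b[2]];x=cv2.resize(x,(400,480));o[:,i*400:i*400+400]=x
cv2.imwrite('pics/b_mos.png',o)
E
```

```text
3.2583
False [ 0.48429344 -0.35095578  0.08287915] [0.0565993  0.59400287 0.90254036]
w 0.017338610467588854 [ 0.98808307 -0.65080889  2.07967026] 5.8667
0.2 [-1.1 -1.8  4.3] [-0.18  0.19 -0.1 ] 6.175
0.4 [-0.3 -2.6  6.1] [-0.27  0.14 -0.06] 6.4833
0.6 [-0.2 -2.5  5.3] [-0.33  0.2   0.02] 6.7917
0.8 [-1.6 -1.8  4.4] [-0.3   0.25  0.04] 7.1
1.0 [-0.8 -1.8  5.1] [-0.32  0.24  0.07] 7.4083
1.2 [-0.4 -2.3  5.3] [-0.21  0.26  0.21] 7.7167
1.4 [-0.4 -2.   5.4] [-0.26  0.24  0.15] 8.025
1.6 [-0.2 -2.7  5. ] [-0.38  0.29 -0.91] 8.3333
10.0167 [ 0.81081035 -0.55245635 -0.34475458]
```

View pics/b_mos.png

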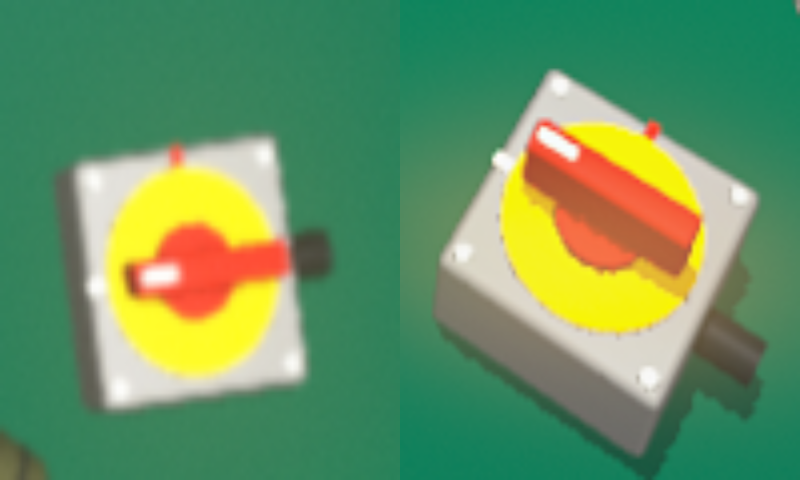

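View pics/b_side.png

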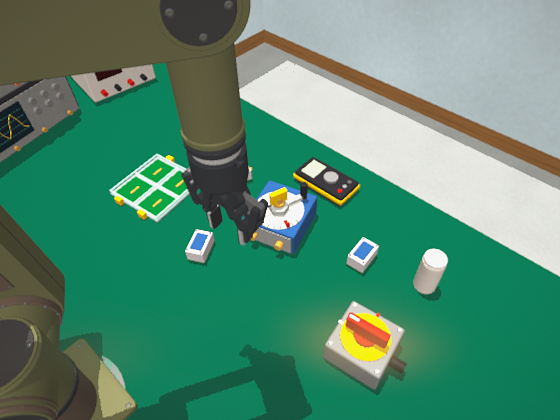

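The isolator is off, with the white dash on the white tick in both views. Next I'll refine the trimmer axis and the post.

```bash
python3 - <<'E'
from meas import *
for n in('top','side'):
    c=load('a',n);P=cloud(c);hsv=cv2.cvtColor(c['pixels'],cv2.COLOR_RGB2HSV);H,S,V=[hsv[...,i].astype(int) for i in range(3)]
    def near(x,y,r): return np.hypot(P[...,0]-x,P[...,1]-y)<r
    def pts(m,z): return np.array([onz(c,u,v,z)[:2] for v,u in np.argwhere(m)])
    # dial rim: non-blue region inside box
    m=(near(.61,0,.075)&(S<70)&(V>170)&(P[...,2]<.082)&(P[...,2]>.063)).astype(np.uint8)
    k,l,s,_=cv2.connectedComponentsWithStats(m);m=l==1+np.argmax(s[1:,4])
    Q=(pts(m,.0725)*1000).astype(np.float32);h=cv2.convexHull(Q);e=cv2.fitEllipse(h);print(n,'dial',e, cv2.minEnclosingCircle(Q))
    m=near(.607,0,.04)&(H>18)&(H<34)&(S>120)&(P[...,2]>(.1315)); Q=pts(m,.135); print('adj',rect(Q),long(Q).round(3),Q.mean(0))
    m=near(.675,-.022,.05)&(V<90)&(P[...,2]>.08); vu=np.argwhere(m);print('post px',vu.mean(0),vu.min(0),vu.max(0),len(vu),P[m][:,2].max() if m.any() else 0)
    m=near(.675,-.022,.05)&(V<90)&(P[...,2]>.118)
    if m.any(): print('top', pts(m,.124).mean(0), P[m].mean(0))
E
```

```text
top dial ((609.6136474609375, -0.2817007303237915), (125.19112396240234, 127.01853942871094), 76.8066177368164) ((608.8828125, -2.0378031730651855), 65.26473999023438)
adj (array([6.08971191e-01, 3.44846725e-04]), array([12.94499207, 39.7611618 ]), 71.24665069580078) 2.776 [6.08360058e-01 1.76150998e-04]
post px [185. 285.] [185 284] [185 286] 3 0.11987995119366292
top [ 0.66883361 -0.02145477] [ 0.6696178  -0.02151604  0.11987995]
side dial ((608.4619750976562, -0.80745530128479), (124.04731750488281, 125.33659362792969), 147.049560546875) ((608.7138061523438, -0.7283675074577332), 63.242244720458984)
adj (array([ 0.60781726, -0.00140042]), array([14.96466255, 42.08201599]), 68.60868835449219) 2.848 [ 0.60799184 -0.00128668]
post px [189.42268041 303.24742268] [182 300] [198 306] 97 0.12638666262601037
top [ 0.67423211 -0.02255074] [ 0.67502307 -0.02189066  0.12293593]
```

```bash
cat > nut.py <<'E'
from h import *
C=np.array([.6085,-.0006]);A0=-.315;R=.072
def pp(d,z): return [C[0]+R*np.cos(A0+d),C[1]+R*np.sin(A0+d),z]
def turn(d0,d1,n):
    manip.move_to(pp(d0,.25),q(A0+d0)); manip.gripper_to(.045,30)
    manip.move_l(pp(d0,.14),.15); print('dn',manip.move_l(pp(d0,.096),.06,None,8))
    manip.gripper_to(.01,30); print('w',manip.get_grip_width(),np.round(manip.get_force(),1),manip.get_t())
    for d in np.linspace(d0,d1,n+1)[1:]:
        manip.move_l(pp(d,.096),.06,q(A0+d)); print(round(d,2),np.round(manip.get_force(),1),np.round(manip.get_ft_torque(),2),round(manip.get_t(),2))
    print('w',manip.get_grip_width())
    manip.gripper_to(.045); manip.move_l(pp(d1,.25),.15)
E
python3 - <<'E'
from nut import *
turn(0,1.06,10)
manip.move_to([.35,.25,.35],q(0)); 
for n in('top','side'): snap(n,'c')
o=np.zeros((480,800,3),np.uint8)
for i,(n,b) in enumerate({'top':(230,160,320,250),'side':(230,165,330,260)}.items()):
    x=cv2.imread(f'pics/c_{n}.png')[b[1]:b[3],b[0]:b[2]];x=cv2.resize(x,(400,400),interpolation=cv2.INTER_CUBIC);o[:400,i*400:i*400+400]=x
cv2.imwrite('pics/c_mos.png',o)
E
```

```text
dn False
w 0.016807288229491762 [1.9 5.6 1.5] 15.4
0.11 [0.5 4.4 2.5] [ 0.56 -0.13 -0.15] 15.68
0.21 [1.6 2.2 3.5] [ 0.29 -0.28  0.02] 15.95
0.32 [2.2 2.3 5.1] [ 0.37 -0.42 -0.04] 16.23
0.42 [3.8 2.4 5.5] [ 0.41 -0.5   0.04] 16.5
0.53 [3.1 2.  5.5] [ 0.43 -0.52 -0.03] 16.77
0.64 [3.  3.  4.9] [ 0.47 -0.56  0.08] 17.05
0.74 [4.  3.1 5.1] [ 0.55 -0.6   0.02] 17.32
0.85 [3.5 2.4 5.1] [ 0.53 -0.62  0.06] 17.6
0.95 [4.  3.6 5.5] [ 0.66 -0.59  0.06] 17.88
1.06 [3.7 4.2 6.5] [ 0.73 -0.58  0.17] 18.15
w 0.017012454847534768
```

View pics/c_mos.png

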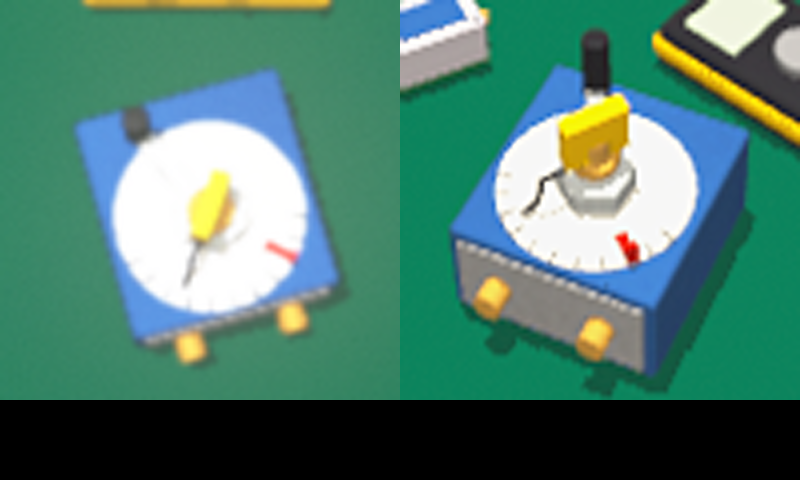

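The nut has gone to about 1.05 rad and the pointer hasn't moved. Pointer tip in the top view is at about px (271.6,224), and the mark is on the right at about (294,217).

```bash
cat > ang.py <<'E'
from meas import *
C=np.array([.6085,-.0006])
def mark(tag):
    for n in('top','side'):
        c=load(tag,n);P=cloud(c);hsv=cv2.cvtColor(c['pixels'],cv2.COLOR_RGB2HSV);H,S,V=[hsv[...,i].astype(int) for i in range(3)]
        near=np.hypot(P[...,0]-C[0],P[...,1]-C[1])
        m=(near<.075)&(near>.03)&((H<8)|(H>172))&(S>90)&(P[...,2]<.095)&(P[...,2]>.06)
        L=[(onz(c,u,v,.0735)[:2]-C) for v,u in np.argwhere(m)]; L=np.array(L)
        r=np.hypot(*L.T); a=np.arctan2(L[:,1],L[:,0]); k=(r<.056)
        print(n,'mark ang',np.median(a),'r<56:',a[k].mean() if k.any() else None,k.sum(),r.min(),r.max())
        dk=(V<115)&(near<.062)&(near>.02)&(P[...,2]<.1)
        L=np.array([(onz(c,u,v,.079)[:2]-C) for v,u in np.argwhere(dk)])
        if len(L):
            r=np.hypot(*L.T);a=np.arctan2(L[:,1],L[:,0]);k=r>.036
            print('  dark', [(round(x*1000),round(y,3),int(V[tuple(vu)])) for x,y,vu in zip(r,a,np.argwhere(dk)) if x>.03][:25])
E
python3 - <<'E'
from ang import *
mark('c')
for n,u,v in(('top',271.6,224.1),('side',262,215.4)):
    p=onz(load('c',n),u,v,.078)[:2]-C; print(n,np.hypot(*p),np.arctan2(p[1],p[0]))
E
```

```text
top mark ang -1.982112275043821 r<56: -1.981264710342477 7 0.04222244490877607 0.059007632372326625
side mark ang -1.9821945908196965 r<56: -1.981682239218675 22 0.03977763069820313 0.06167550300619536
  dark [(30, np.float64(2.27), 64), (33, np.float64(2.373), 47), (33, np.float64(2.472), 68), (33, np.float64(2.569), 80), (38, np.float64(2.72), 68), (41, np.float64(2.769), 88), (45, np.float64(2.81), 68), (115, np.float64(-2.635), 94), (114, np.float64(-2.616), 107), (116, np.float64(-2.571), 106), (118, np.float64(-2.509), 112)]
top 0.04809938494332016 2.848322602281356
side 0.04646785863243346 2.8788260533515673
```

```bash
cat > adj.py <<'E'
from h import *
C=np.array([.6085,-.0006])
def adj(y0,y1,n,rel=True):
    p=lambda z:[C[0],C[1],z]
    manip.move_to(p(.25),q(y0)); manip.gripper_to(.045,40)
    manip.move_l(p(.15),.15); print('dn',manip.move_l(p(.106),.06,None,8))
    manip.gripper_to(.005,40); print('w',manip.get_grip_width(),np.round(manip.get_force(),1),manip.get_t())
    for y in np.linspace(y0,y1,n+1)[1:]:
        manip.move_to(p(.106),q(y)); print(round(y,2),np.round(manip.get_force(),1),np.round(manip.get_ft_torque(),2),round(manip.get_t(),2))
    manip.gripper_to(.045); manip.move_l(p(.25),.15)
def look(tag):
    manip.move_to([.35,.25,.35],q(0))
    for n in('top','side'): snap(n,tag)
    o=np.zeros((400,800,3),np.uint8)
    for i,(n,b) in enumerate({'top':(230,160,320,250),'side':(230,165,330,260)}.items()):
        x=cv2.imread(f'pics/{tag}_{n}.png')[b[1]:b[3],b[0]:b[2]];x=cv2.resize(x,(400,400),interpolation=cv2.INTER_CUBIC);o[:400,i*400:i*400+400]=x
    cv2.imwrite(f'pics/{tag}_mos.png',o)
E
python3 - <<'E'
from adj import *
adj(2.84-np.pi,4.32-np.pi,8); look('d')
from ang import mark
mark('d')
E
```

```text
dn False
w 0.017716021974985625 [-0.2  3.9  2.2] 24.9167
-0.12 [4.2 4.2 0.3] [ 0.72 -0.72  0.29] 25.22
0.07 [ 6.7  4.8 -1.6] [ 0.86 -1.26 -0.07] 25.52
0.25 [11.3  8.5 -4.4] [ 1.43 -1.8   0.18] 25.82
0.44 [13.  12.4 -6.2] [ 2.04 -2.16 -0.26] 26.12
0.62 [ 6.4 10.   0.7] [ 1.79 -0.94  0.18] 26.42
0.81 [3.1 8.3 3.2] [ 1.33 -0.44  0.18] 26.72
0.99 [1.1 4.5 5.1] [ 0.82 -0.11  0.15] 27.02
1.18 [-1.3 -0.2  6.5] [-0.02  0.15  0.33] 27.32
top mark ang -2.003772054417089 r<56: -2.0040679345774084 9 0.04222244490877607 0.059007632372326625
side mark ang -1.9788423970375213 r<56: -1.9771474082548488 21 0.03977763069820313 0.06167550300619536
  dark [(30, np.float64(-2.002), 62), (33, np.float64(-2.039), 38), (36, np.float64(-2.069), 25), (39, np.float64(-2.094), 88), (42, np.float64(-2.116), 109), (46, np.float64(-2.085), 65), (49, np.float64(-2.104), 62), (115, np.float64(-2.635), 95)]
```

View pics/d_mos.png

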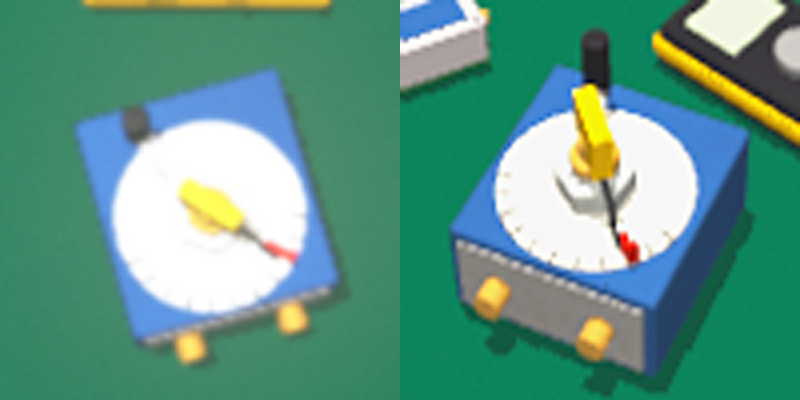

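The pointer tip reads about 0.1 rad short of the mark (the side view shows it just left of the tab), which matches the lag the task warned about. I'll measure the bar and correct it.

```bash
cat >> ang.py <<'E'
def bar(tag):
    for n in('top','side'):
        c=load(tag,n);P=cloud(c);hsv=cv2.cvtColor(c['pixels'],cv2.COLOR_RGB2HSV);H,S,V=[hsv[...,i].astype(int) for i in range(3)]
        m=(np.hypot(P[...,0]-C[0],P[...,1]-C[1])<.035)&(H>18)&(H<34)&(S>120)&(P[...,2]>(.1315)); Q=np.array([onz(c,u,v,.135)[:2] for v,u in np.argwhere(m)]); f=rect(Q);print(n,'bar',f[0].round(4),f[1].round(0),f[2].__round__(1),long(Q).round(3))
def tip(tag,n,u,v):
    p=onz(load(tag,n),u,v,.078)[:2]-C; print(n,np.hypot(*p).round(4),np.arctan2(p[1],p[0]).round(3))
E
python3 - <<'E'
from ang import *
bar('d')
o=np.zeros((600,800,3),np.uint8)
for i,(n,b) in enumerate({'top':(275,200,305,225),'side':(272,205,302,235)}.items()):
    x=cv2.imread(f'pics/d_{n}.png')[b[1]:b[3],b[0]:b[2]];x=cv2.resize(x,None,fx=13,fy=13,interpolation=cv2.INTER_NEAREST);o[:x.shape[0],i*400:i*400+x.shape[1]]=x
cv2.imwrite('pics/d_z.png',o)
E
```

```text
top bar [ 6.08e-01 -5.00e-04] [38. 14.] 64.8 1.029
side bar [6.079e-01 1.000e-04] [44. 14.] 57.7 1.006
```

View pics/d_z.png

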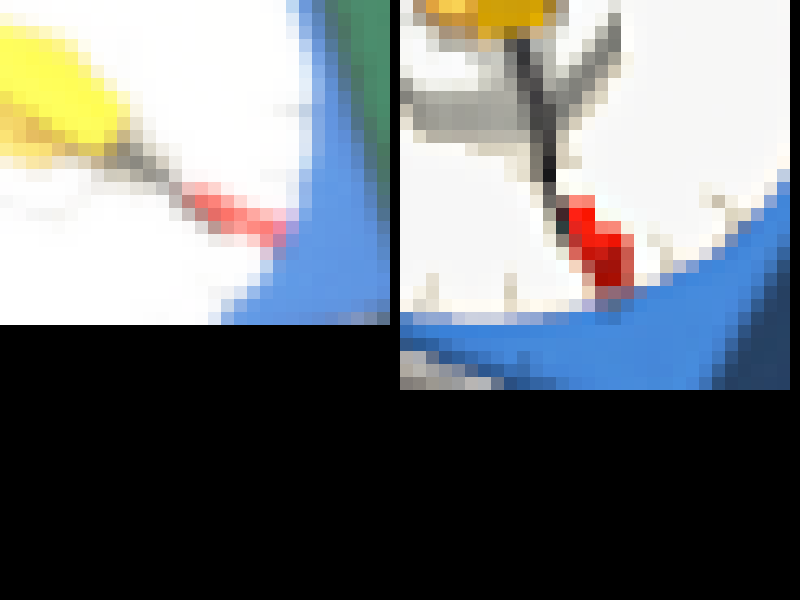

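```bash
python3 - <<'E'
from adj import *
adj(1.05,1.23,2); look('e')
from ang import mark,bar
mark('e');bar('e')
o=np.zeros((400,800,3),np.uint8)
for i,(n,b) in enumerate({'top':(275,200,305,225),'side':(272,205,302,235)}.items()):
    x=cv2.imread(f'pics/e_{n}.png')[b[1]:b[3],b[0]:b[2]];x=cv2.resize(x,None,fx=13,fy=13,interpolation=cv2.INTER_NEAREST);o[:x.shape[0],i*400:i*400+x.shape[1]]=x
cv2.imwrite('pics/e_z.png',o)
E
```

```text
dn False
w 0.01774681179252815 [-0.7 -0.1  2.1] 34.2083
1.14 [0.5 4.4 3.2] [ 0.72 -0.21  0.29] 34.46
1.23 [0.5 0.9 4.6] [ 0.24 -0.08  0.53] 34.71
top mark ang -1.9925171830233723 r<56: -1.9866810152508247 6 0.04222244490877607 0.059007632372326625
side mark ang -1.9743279219901226 r<56: -1.9733349069013286 20 0.03977763069820313 0.06167550300619536
  dark [(30, np.float64(-2.002), 62), (33, np.float64(-2.039), 62), (34, np.float64(-1.973), 106), (36, np.float64(-2.069), 78), (43, np.float64(-2.063), 57), (46, np.float64(-2.085), 75), (50, np.float64(-2.059), 103), (113, np.float64(-2.681), 113), (114, np.float64(-2.616), 106)]
top bar [ 0.6089 -0.0011] [39. 14.] 61.7 1.078
side bar [ 6.077e-01 -4.000e-04] [45. 14.] 60.2 1.039
```

View pics/e_z.png

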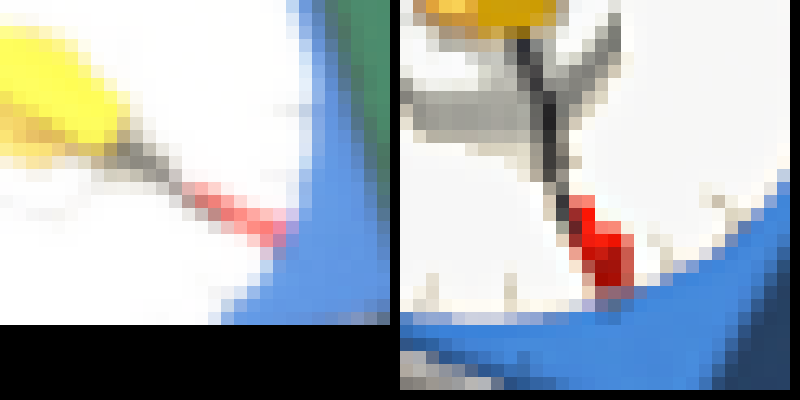

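```bash
python3 - <<'E'
from adj import *
adj(1.1,1.33,2); look('f')
from ang import mark,bar
mark('f');bar('f')
o=np.zeros((400,800,3),np.uint8)
for i,(n,b) in enumerate({'top':(275,200,305,225),'side':(272,205,302,235)}.items()):
    x=cv2.imread(f'pics/f_{n}.png')[b[1]:b[3],b[0]:b[2]];x=cv2.resize(x,None,fx=13,fy=13,interpolation=cv2.INTER_NEAREST);o[:x.shape[0],i*400:i*400+x.shape[1]]=x
cv2.imwrite('pics/f_z.png',o)
E
```

```text
dn False
w 0.01733382891033801 [ 0.6 -0.6  2.7] 41.6833
1.22 [ 1.1 -1.3  1.3] [-0.12 -0.16 -0.35] 41.93
1.33 [ 2.1 -0.7  2.6] [-0.02 -0.31  0.46] 42.18
top mark ang -1.9925171830233723 r<56: -1.9866810152508247 6 0.04222244490877607 0.059007632372326625
side mark ang -1.9881341476222874 r<56: -1.986680214721703 22 0.03881418100950512 0.06167550300619536
  dark [(30, np.float64(-1.812), 86), (33, np.float64(-1.866), 36), (35, np.float64(-1.911), 24), (38, np.float64(-1.95), 67), (45, np.float64(-1.962), 57), (48, np.float64(-1.99), 91), (115, np.float64(-2.635), 95), (114, np.float64(-2.616), 107)]
top bar [ 0.6089 -0.0015] [40. 14.] 64.9 1.178
side bar [ 6.076e-01 -1.000e-04] [44. 15.] 65.3 1.134
```

View pics/f_z.png

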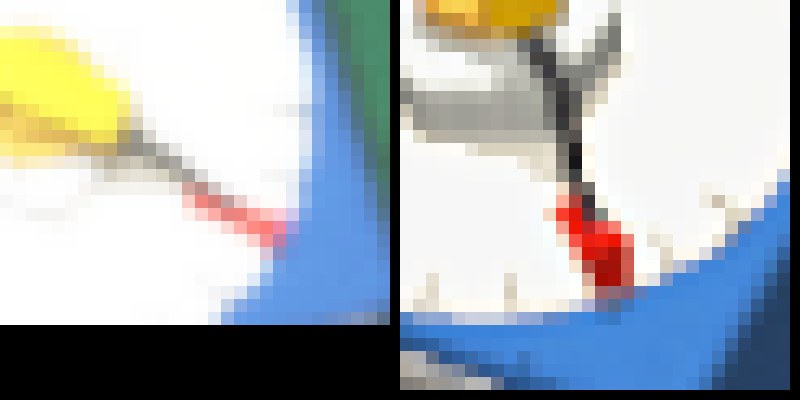

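The pointer is on the mark: tip at −1.98 rad against −1.985 for the mark, and overlapping the red in both views. Now tightening.

```bash
python3 - <<'E'
from nut import *
turn(1.04,-.07,11)
from adj import look
look('g')
from ang import mark,bar
mark('g');bar('g')
from meas import modules
modules('g')
E
```

```text
dn False
w 0.017097176657308154 [-0.2 -0.4  2.5] 49.225
0.94 [ 0.5 -0.4  3.6] [ 0.03 -0.02 -0.11] 49.5
0.84 [-0.1  0.1  4.6] [ 0.02  0.   -0.12] 49.77
0.74 [ 0.2 -0.2  4.7] [-0.02  0.03 -0.19] 50.05
0.64 [-0.4  0.3  5.4] [ 0.08  0.06 -0.18] 50.33
0.54 [ 0.6 -0.3  5.6] [ 0.07  0.05 -0.17] 50.6
0.43 [-0.6  0.5  5.9] [ 0.04  0.11 -0.16] 50.88
0.33 [-1.3  0.5  5.4] [ 0.07  0.11 -0.11] 51.15
0.23 [-0.6  1.1  5.3] [ 0.07  0.08 -0.15] 51.42
0.13 [-1.2  0.4  5.8] [ 0.14  0.12 -0.19] 51.7
0.03 [-1.  1.  6.] [ 0.12  0.16 -0.23] 51.98
-0.07 [ 3.6 17.3  4. ] [ 2.71 -0.42  0.07] 52.25
w 0.016950466492004563
top mark ang -1.9925171830233723 r<56: -1.9866810152508247 6 0.04222244490877607 0.059007632372326625
side mark ang -1.9881341476222874 r<56: -1.986680214721703 22 0.03881418100950512 0.06167550300619536
  dark [(30, np.float64(-1.812), 86), (33, np.float64(-1.866), 36), (35, np.float64(-1.911), 25), (38, np.float64(-1.95), 67), (42, np.float64(-1.931), 114), (45, np.float64(-1.962), 57), (48, np.float64(-1.99), 90), (114, np.float64(-2.616), 107), (117, np.float64(-2.591), 100), (118, np.float64(-2.509), 112)]
top bar [ 0.6083 -0.0013] [40. 12.] 64.9 1.133
side bar [ 0.6075 -0.0013] [44. 14.] 66.3 1.154
top z 0.041 blue c [0.66 0.21] [24. 44.] yaw 2.77 | full [0.6593 0.2091] [46. 70.] 2.761
top z 0.04 blue c [ 0.6693 -0.2174] [42. 24.] yaw -3.017 | full [ 0.6686 -0.2173] [70. 45.] -3.024
top z 0.04 blue c [0.4237 0.0923] [43. 23.] yaw -2.649 | full [0.424  0.0919] [69. 45.] -2.659
side z 0.041 blue c [0.6602 0.2092] [26. 46.] yaw 2.779 | full [0.6544 0.2077] [53. 64.] 3.024
side z 0.041 blue c [0.4237 0.0921] [47. 27.] yaw -2.669 | full [0.4218 0.09  ] [76. 46.] -2.57
side z 0.041 blue c [ 0.6686 -0.2178] [47. 28.] yaw -3.065 | full [ 0.6664 -0.2184] [74. 46.] -3.043
```

View pics/g_mos.png

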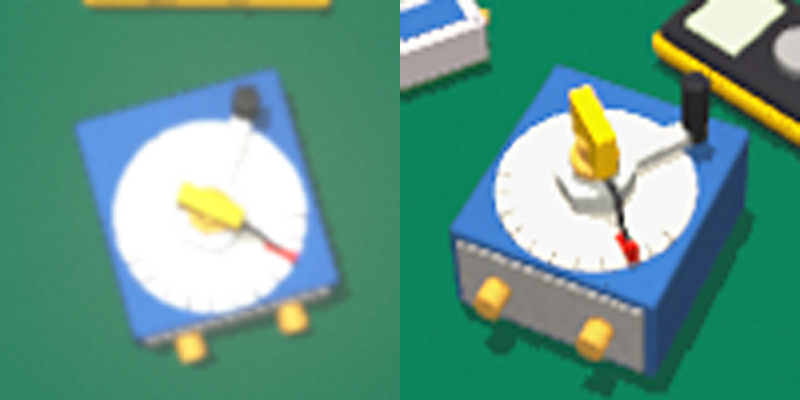

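View pics/g_top.png

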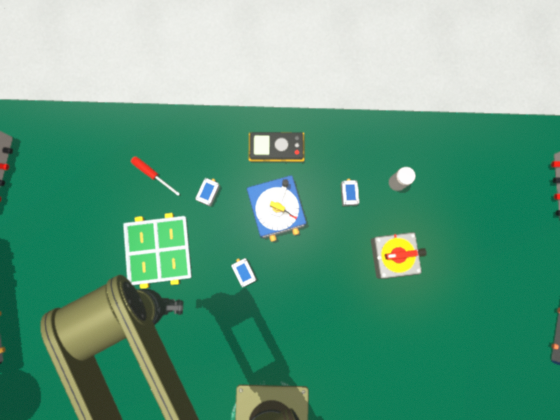

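```bash
cat > pick.py <<'E'
from h import *
BAY={1:(.532,.3175),2:(.5195,.4055),3:(.444,.303),4:(.431,.3917)}; TH=.148
def pick(x,y,yaw):
    manip.move_to([x,y,.2],q(yaw)); manip.gripper_to(.075,70)
    manip.move_l([x,y,.06],.2); print('dn',manip.move_l([x,y,.016],.08,None,8))
    manip.gripper_to(.03,70); print('w',manip.get_grip_width(),np.round(manip.get_force(),1))
    manip.move_l([x,y,.2],.15); print('w up',manip.get_grip_width(),round(manip.get_t(),1))
def place(b):
    x,y=BAY[b]; manip.move_to([x,y,.2],q(TH)); print('w',manip.get_grip_width())
    if manip.get_grip_width()<.04: print('LOST'); return
    manip.move_l([x,y,.05],.12); hit=manip.move_l([x,y,.0215],.04,None,7); print('hit',hit,np.round(manip.get_tool_pos(),4),'w',manip.get_grip_width(),np.round(manip.get_force(),1))
    manip.gripper_to(.065); manip.move_l([x,y,.2],.15); print('t',round(manip.get_t(),1))
E
python3 - <<'E'
from pick import *
pick(.6598,.2095,-.366); place(1)
manip.move_to([.35,-.2,.35],q(0))
for n in('top','side'): snap(n,'k')
from meas import modules
modules('k')
E
```

```text
dn False
w 0.04331254849484484 [0.2 0.1 3.8]
w up 0.043415802902391123 60.5
w 0.04325182473639219
hit True [0.5313 0.3172 0.022 ] w 0.04389953033581573 [-0.5  0.3  4.1]
t 65.0
top z 0.04 blue c [ 0.6693 -0.2174] [42. 24.] yaw -3.014 | full [ 0.6684 -0.2172] [71. 46.] -3.038
top z 0.044 blue c [0.531  0.3158] [42. 23.] yaw -2.958 | full [0.5303 0.3147] [70. 46.] -2.973
top z 0.04 blue c [0.4627 0.1298] [43. 23.] yaw -2.638 | full [0.4619 0.1288] [69. 45.] -2.705
side z 0.046 blue c [0.5309 0.3162] [46. 27.] yaw -2.993 | full [0.5292 0.3142] [74. 48.] -2.895
side z 0.041 blue c [0.4629 0.1296] [46. 26.] yaw -2.644 | full [0.4608 0.1275] [75. 46.] -2.629
side z 0.041 blue c [ 0.6686 -0.2178] [47. 28.] yaw -3.065 | full [ 0.6659 -0.2183] [75. 46.] -3.042
```

View pics/k_top.png

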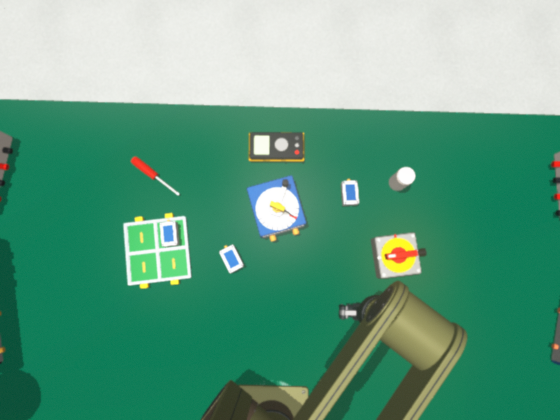

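The first module is flat in its bay at px (169,234), with its top at 45 mm. The near module was knocked to (0.463, 0.130). I'll pick it from there now.

```bash
python3 - <<'E'
from pick import *
pick(.4628,.1297,.495); place(3)
manip.move_to([.5,-.2,.3],q(.1))
for n in('top','side'): snap(n,'l')
from meas import modules
modules('l')
E
```

```text
dn False
w 0.043430810105239075 [-0.5 -0.2  5.4]
w up 0.04334781232287217 72.1
w 0.04366520237155447
hit True [0.4434 0.3027 0.0219] w 0.04395134923000795 [ 0.6 -0.1  4.1]
t 76.6
top z 0.041 blue c [ 0.6693 -0.2174] [42. 24.] yaw -3.014 | full [ 0.6686 -0.2171] [70. 46.] -3.03
top z 0.045 blue c [0.531  0.3158] [42. 23.] yaw -2.958 | full [0.5304 0.3147] [70. 47.] -2.964
top z 0.045 blue c [0.4429 0.3016] [44. 23.] yaw -2.993 | full [0.4427 0.3002] [70. 47.] -2.992
side z 0.046 blue c [0.5309 0.3162] [46. 27.] yaw -2.993 | full [0.5288 0.314 ] [75. 49.] -2.867
side z 0.046 blue c [0.443  0.3021] [46. 27.] yaw -2.982 | full [0.4409 0.2996] [73. 49.] -2.8
side z 0.041 blue c [ 0.6686 -0.218 ] [47. 27.] yaw -3.067 | full [ 0.6664 -0.2184] [74. 46.] -3.028
```

```bash
python3 - <<'E'
from pick import *
pick(.6688,-.2174,.105); place(4)
manip.move_to([.4842,-.3509,.3],q(.15+1.57))
for n in('top','side'): snap(n,'m')
from meas import modules
modules('m')
E
```

```text
dn False
w 0.04379550004524519 [ 0.  -0.3  3.2]
w up 0.043565351476910805 83.0
w 0.0438286709768129
hit True [0.4304 0.3913 0.022 ] w 0.0436982210352961 [-0.5 -0.5  4.4]
t 89.1
top z 0.045 blue c [0.531  0.3158] [42. 23.] yaw -2.958 | full [0.5302 0.3148] [70. 46.] -2.988
top z 0.045 blue c [0.4429 0.3016] [44. 23.] yaw -2.993 | full [0.4427 0.3003] [70. 46.] -2.975
top z 0.045 blue c [0.4303 0.3904] [45. 23.] yaw -3.049 | full [0.4301 0.3888] [69. 47.] -3.0
side z 0.046 blue c [0.5309 0.3162] [46. 27.] yaw -2.993 | full [0.5291 0.314 ] [74. 49.] -2.912
side z 0.046 blue c [0.4307 0.3904] [46. 27.] yaw -3.047 | full [0.4294 0.3868] [73. 53.] -2.96
side z 0.046 blue c [0.443  0.3021] [46. 27.] yaw -2.982 | full [0.4416 0.2999] [72. 50.] -2.823
```

View pics/m_top.png

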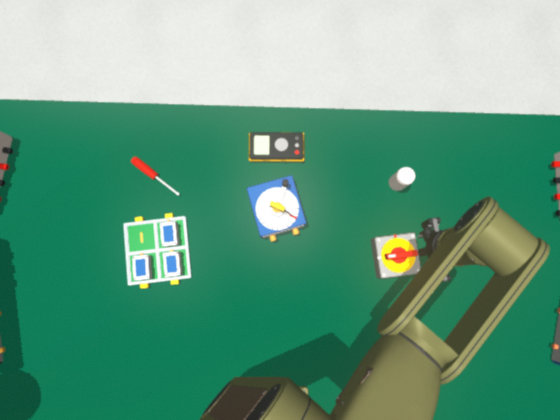

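View pics/m_side.png

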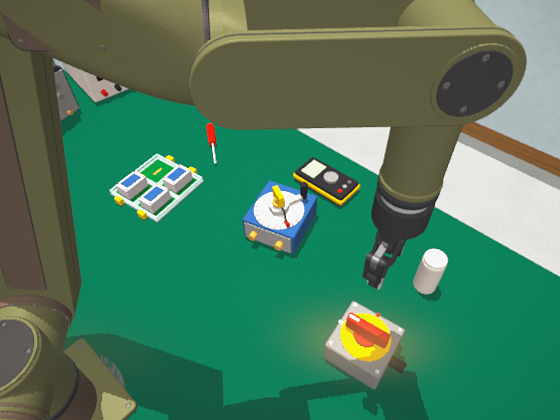

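All three modules sit flat in bays of their own, with tops at 45–46 mm, and the pointer and post are where I left them. Now I'll turn the isolator on.

```bash
python3 - <<'E'
from h import *
x,y,a=.4842,-.3509,.15
manip.move_to([x,y,.25],q(a+1.57)); manip.gripper_to(.05,50)
manip.move_l([x,y,.12],.15); print(manip.move_l([x,y,.083],.06,None,8))
manip.gripper_to(.01,50); print('w',manip.get_grip_width(),manip.get_force(),manip.get_t())
for d in np.linspace(1.57,-.04,9)[1:]:
    manip.move_to([x,y,.083],q(a+d)); print(round(d,2),np.round(manip.get_force(),1),np.round(manip.get_ft_torque(),2),round(manip.get_t(),1))
manip.gripper_to(.05); manip.move_l([x,y,.25],.15)
manip.move_to([.35,-.12,.35],q(a))
for n in('top','side'): snap(n,'n')
from meas import modules
modules('n')
from ang import mark,bar
mark('n');bar('n')
E
```

```text
False
w 0.01753111365421179 [0.53870493 1.24250251 2.11729789] 94.6
1.37 [0.9 1.3 4.3] [ 0.1  -0.04  0.1 ] 94.9
1.17 [1.1 1.9 4.9] [ 0.14 -0.07  0.  ] 95.2
0.97 [1.4 1.3 4.8] [ 0.14 -0.2   0.08] 95.5
0.76 [1.3 1.2 5.6] [ 0.12 -0.18 -0.02] 95.8
0.56 [1.7 0.7 4.4] [ 0.11 -0.22 -0.12] 96.1
0.36 [2.  1.2 4.6] [ 0.14 -0.26 -0.14] 96.5
0.16 [1.6 0.1 5.9] [ 0.05 -0.24 -0.16] 96.8
-0.04 [1.3 0.8 6.5] [ 0.06 -0.21  0.53] 97.1
top z 0.045 blue c [0.531  0.3158] [42. 23.] yaw -2.97 | full [0.5304 0.315 ] [70. 46.] -2.977
top z 0.045 blue c [0.4429 0.3016] [44. 23.] yaw -2.998 | full [0.4426 0.3006] [70. 46.] -3.005
top z 0.045 blue c [0.4303 0.3904] [45. 23.] yaw -3.049 | full [0.4302 0.3887] [70. 47.] -3.015
side z 0.046 blue c [0.4307 0.3904] [46. 27.] yaw -3.047 | full [0.429  0.3888] [75. 50.] -2.976
side z 0.046 blue c [0.443  0.3021] [46. 27.] yaw -2.982 | full [0.4409 0.2998] [74. 49.] -2.798
top mark ang -1.9925171830233723 r<56: -1.9866810152508247 6 0.04222244490877607 0.059007632372326625
side mark ang -1.9881341476222874 r<56: -1.986680214721703 22 0.03881418100950512 0.06167550300619536
  dark [(30, np.float64(-1.812), 87), (33, np.float64(-1.866), 37), (35, np.float64(-1.911), 25), (38, np.float64(-1.95), 67), (45, np.float64(-1.962), 57), (48, np.float64(-1.99), 91), (114, np.float64(-2.616), 107), (116, np.float64(-2.571), 106), (119, np.float64(-2.529), 102)]
top bar [ 0.6089 -0.0015] [40. 14.] 64.9 1.165
side bar [ 0.6073 -0.0017] [45. 14.] 66.3 1.155
```

```bash
python3 - <<'E'
from h import *
o=np.zeros((600,800,3),np.uint8)
for i,(n,b) in enumerate({'top':(360,210,440,290),'side':(315,285,415,395)}.items()):
    x=cv2.imread(f'pics/n_{n}.png');o[:300,i*400:i*400+400]=cv2.resize(x,(400,300));o[300:,i*400:i*400+400]=cv2.resize(x[b[1]:b[3],b[0]:b[2]],(400,300))
cv2.imwrite('pics/n_mos.png',o)
E
```

```text
(no output)
```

View pics/n_mos.png

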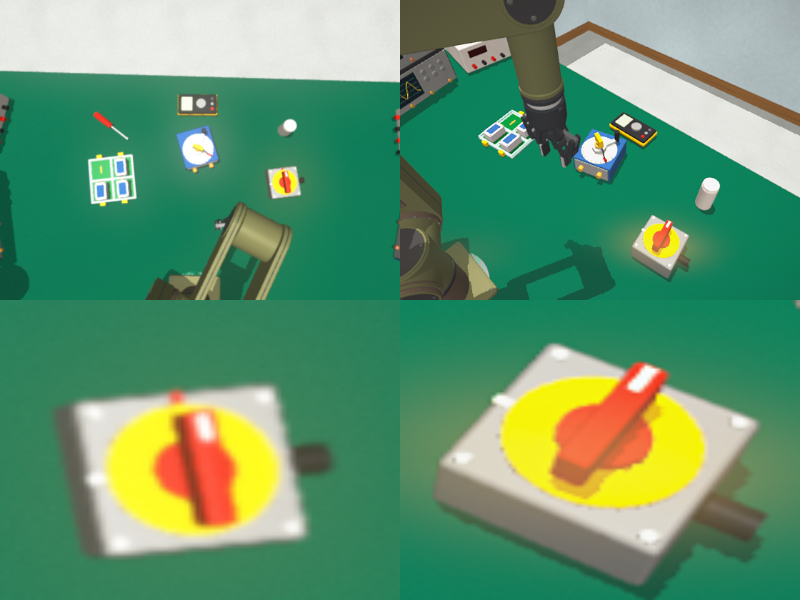

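The isolator is back on, with the dash at the red tick. The modules are in the tray, the pointer is on the mark, and the arm is clear.

```bash
python3 -c "
from plant import manip
print(manip.get_force(),manip.get_t()); manip.finish_job()"
```

```text
[0.11405103 0.8830322  1.12162699] 99.95
the job is handed in; nothing more can be done
```

I did every step of the task in order and handed the job in at about 100 s of the 210 s allowed. The interface gives no verdict, so the checks below are from my own last pictures.

**What I did**
- I turned the isolator off and slackened the lock nut to about 1.05 rad.
- I turned the adjuster to the mark; it lagged the gripper by 0.13 to 0.16 rad, so it took two corrections.
- I retightened the nut against its stop. The arm pressed against it with about 17 N.
- I stood the three modules present in three separate bays. One was knocked about 5 cm aside partway through, so I measured it again before picking it up.
- I turned the isolator fully on.

**Last checks**
- **Isolator:** the white dash is at the red tick in both views.
- **Lock nut:** the post was back where it started, in the pictures taken after tightening.
- **Pointer:** the tip reads about −1.98 rad and the mark −1.987 rad in the side view, well under the 7 mm limit. In the top view the pointer is too faint to measure by the same method; by eye it lay on the mark after the last adjustment.
- **Modules:** all three have their tops 45–46 mm above the bench, so they stand upright on the bay floors. In the last side picture the arm hid one of them, so that one is confirmed only by the top view there.
- **Multimeter, spray can and screwdriver:** they look unmoved, but I judged this by eye only.

No check failed. The two views differed by a few hundredths of a radian on the adjuster bar and by 1–3 mm on some centres, which is within tolerance.

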